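# Start and drive the thumb bolt of a picture-frame press

## Robot

A 6-joint arm with a two-finger parallel gripper is mounted at the origin on the work surface. World frame = base frame: x ahead of the robot, y to its left, z up, the work surface at z = 0. Lengths are in m, angles in rad, forces in N, time in s.
With the tool pointing down it reaches from about 0.325 to 0.775 m from the base axis. Payload 5.5 kg.
Tool frame: the origin (TCP) lies at the very end of the fingers, on their centre line; the grasp point (between the pads) lies ctrl.grip_point_offset behind it (ctrl.grip_point_offset is the distance from the TCP to the grasp point, in m); z points along the fingers, x is the direction in which the jaws open and shut, and the axes are right-handed (so a half turn about z gives the same grasp; the last joint's range is limited). The gripper opens to 85 mm and grips with 20 to 120 N. Pads are 22 mm wide; open, the fingers measure 114 mm over their backs; the gripper's body (76 mm by 85 mm) begins 54 mm behind the grasp point. The pads swing forward as they close: fully open they stand 13 mm farther back than shut.
Start: joints at [1.24, 0.091, 1.231, -0, 1.82, -0.057], TCP at [0.162, 0.578, 0.231] pointing down, gripper open.
Joint ranges: [-2.87, 2.87], [-0.86, 2.18], [0.17, 2.46], [-1.51, 4.65], [0.06, 2.69], [-2.65, 2.65]. Speed limits (rad/s): [2.57, 2.57, 3.01, 3.14, 3.14, 3.14].

## Interface

Orientations are given as [roll, pitch, yaw] about the fixed x, y, z axes, in that order (R = Rz(yaw) Ry(pitch) Rx(roll)).
In Python, from workcell import ctrl, cams, ticket gives the robot as it stands.
- The arm moves only by the tool arm_command, never from a script. Its argument "motion" is a list of rows, each a list of 7 numbers: the shift along the tool's x, y, z in units of 25 mm (1.0 is 25 mm), then the turn, a rotation vector about the tool's x, y, z in units of 5 degrees (1.0 is 5 degrees), then the closure in counts, from 0 (fully open) to 255 (shut). In form: [[x, y, z, wx, wy, wz, claw], ...]. A call has 1 to 10 rows; each row shifts and turns the pose as measured when the row begins, along the tool's axes as they then stand; what a row does not reach is not made up. A row lasts 1/8 s, in which the tool goes at most 62.5 mm and 10.7 degrees, less where a joint would pass 70% of its speed; a pose out of reach is approached as far as the arm can. A call is refused whole if a number of a shift passes 1 or a number of a turn 1, either way. A call with a gripper value outside its range is refused whole. The fingers move at their own pace and stop on an object; "grip_force" is the grip in N (left out, the last holds). Time passes only in rows, so rows that do not move let the fingers close. It gives the time, the measured TCP pose, the force and the opening at its end, in the units of the state.
- ctrl.get_state(): the state, without advancing time (a new reading comes with each control period).
- cams.capture(name): name is "scene" or "top" or "wrist"; returns a dict with "image" (384x512x3 uint8, red, green, blue), "z_map" (384x512 float32, m along the optical axis (not along the pixel's ray), 0 where there is no reading), "camera_matrix" (3x3 intrinsics, pixels), "eye" and "rotation" of the camera in the world; the wrist camera has in their place "hand_eye" (4x4, takes a point from camera to tool coordinates, whose origin is the TCP and whose axes are the tool frame's). Camera axes: x right, y down, z forward; pixel columns grow to the right and rows downward; lengths in m; the calibration is good to about 2 mm. A picture is of the moment at which its call begins: read the wrist's pose just before it.
- ticket.job_done(): hands the job in, once; it reports no verdict.
The state is a dict: "t": time; "joint_positions": joint angles; "qvel": joint speeds; "joint_torque": joint torques, N m; "position": TCP position; "tool_rot": TCP orientation; "ft_force": force on the tool from outside, world axes, zero at the start; "moment": the same for the moment, N m; "grip_width": finger opening in m.
Only numpy, scipy, OpenCV 4.12 (cv2) and the standard library are available. Lean on these libraries where they do the work, as an engineer would, in place of code of your own. Each camera call takes 0.05 s, during which the arm holds its last target.

## Task

The red thumb bolt stands loose on its thread starts in the collar of the blue frame press. Without lifting it, turn it gently backward (counter-clockwise) until its thread start drops, then drive it gently forward until its flange sits fully down on the collar, never forcing the thread. Then slide the keeper latch all the way over the flange, let go, and leave the other things on the table where they are.

Things in the scene. Friction and masses are not known exactly. Their poses are not given: they have to be found in the camera images.
- press: Fixed blue press. Origin on the table under the collar's axis, z up. Plate 100 x 130 mm, 22 mm tall; the latch riser (50 mm wide, y -60 to -125 mm, 74 mm tall) is on its -y side; two wooden frame mouldings 24 mm tall run out to +x and +y. Steel collar 47 mm wide on the axis; the three-start right-hand thread inside it stands at an unknown angle.
- collar_rim (a point): Centre of the collar's top rim, 58 mm above the table, on the bolt's turning axis. The collar holds the bolt with about 1 mm of side play.
- bolt_grip (a point): On the bolt's axis, in its red upright grip bar: 40 mm long (this point's x), 12 mm thick (y), 34 mm tall (z up). The point is 14 mm below the bar's top, 20 mm above the brass flange's top, 26 mm above its underside. Height above the table: 98 mm standing on the thread tops (start), about 89 mm dropped into the thread start, 84 mm with the flange fully down.
- bolt: The same bolt, about 200 g, origin at the underside of its round flange (60 mm wide, 6 mm thick). Counter-clockwise by 0.3 to 1.2 rad (unknown) it drops by its weight if free to slide in the fingers; a rigid stop follows 0.14 rad later. Then clockwise draws it down: flange on the rim after about 0.9 to 1 rad, tight 0.1 to 0.4 rad later. At the start clockwise meets a blunt stop.
- latch_knob (a point): Centre of the keeper latch's black upright knob: 18 mm wide (press x), 12 mm thick (press y), 26 mm tall, about 85 mm above the table, at the start 80 mm from the collar axis on the press's -y side. Axes as the press.
- latch (a joint): Slide of the keeper latch in m: 0 open (start), 0.0215 fully over the flange; moves toward the collar (press +y), takes about 1.5 N and stays where left. Its steel plate (26 mm wide, 6 mm thick) passes 2 mm over the seated flange; the flange blocks it while the bolt is not fully down.
- spool_green: Bystander, leave alone: green thread spool, 42 mm wide, 60 mm tall, beside the press. Origin under its centre.
- spool_orange: Bystander, leave alone: orange thread spool, 42 mm wide, 50 mm tall, beside the press. Origin under its centre.
- spool_white: Bystander, leave alone: white thread spool, 42 mm wide, 60 mm tall. Origin under its centre.
- glue_jar: Bystander, leave alone: white glue jar, 64 mm wide, 85 mm tall, yellow cap. Origin under its centre.
- hammer: Bystander, leave alone: small hammer lying on the table.
- tape_roll: Bystander, leave alone: cardboard tape roll, 90 mm wide, 22 mm tall. Origin under its centre.
- brush_cup: Bystander, leave alone: blue ceramic cup, 76 mm wide, 95 mm tall. Origin under its centre.
Not all that is in view belongs to the job. What is shaped like the bolt but pink or turquoise is not meant.

How it is judged:
By the outcome, as a careful person would: the job done as asked, in the order asked, and still so for the second after the job is handed in, with the robot touching nothing.
It also fails if it takes over 72 s, if anything falls off the work surface, if the arm or the gripper's body presses on something with over 40 N, if the wrist force passes 120 N, or if a joint passes its speed limit or range.

## Working session

There is one attempt and no reset: what is moved stays moved. The work goes in short steps, Python scripts to look and compute and a tool call to move; the robot and the scene stay as the last step left them, time stands still between calls to the robot, and variables do not carry over. Pictures are saved under pics/ and viewed, and the job is handed in when it is done.

Besides the shell and the picture viewer there is one more tool, called after "Call:" in YAML: its name, and indented under it one key for each argument. arm_command: Moves the arm, as the interface text tells. Its arguments: {"type":"object","properties":{"motion":{"type":"array"},"grip_force":{"type":"number"}},"required":["motion"]}

```bash
mkdir -p pics; ls; python3 - <<'E'
from workcell import ctrl,cams,ticket
import cv2,numpy as np
s=ctrl.get_state();print(s, ctrl.grip_point_offset)
for n in ["scene","top"]:
    c=cams.capture(n);np.savez(f"{n}0.npz",**c)
    cv2.imwrite(f"pics/{n}0.png",c["image"][:,:,::-1]);print(n,c["camera_matrix"],c["eye"],c["rotation"])
E
```

```text
pics
{'t': 0.0, 'joint_positions': array([ 1.24029861e+00,  9.19054261e-02,  1.23195301e+00, -2.06604301e-05,
        1.81977601e+00, -5.67062169e-02]), 'qvel': array([-0.0011923 ,  0.00021315, -0.00198081,  0.00114948, -0.00078986,
        0.00019072]), 'joint_torque': array([-3.58168763e-03, -4.58752441e+01, -4.18004179e+01, -3.17360464e-04,
        1.22208690e-02,  8.24289373e-06]), 'position': array([0.16214726, 0.57737192, 0.23008508]), 'tool_rot': array([-3.14149693e+00,  2.03964287e-03,  1.29699986e+00]), 'ft_force': array([ 0.29044901, -0.05120033, -0.32007971]), 'moment': array([-0.00820857, -0.00771168,  0.02788981]), 'grip_width': 0.08505610699716021} 0.0187
scene [[416.16315175   0.         254.50081306]
 [  0.         416.16315175 189.78911878]
 [  0.           0.           1.        ]] [ 1.39854049 -0.61067299  0.89382645] [-2.22567423  0.02338831  0.91016886]
top [[393.31101778   0.         256.49263207]
 [  0.         393.31101778 191.2930333 ]
 [  0.           0.           1.        ]] [0.3457567  0.02772444 1.25249363] [-2.93018412e+00 -2.52732261e-03 -1.50486629e+00]
```

View pics/scene0.png

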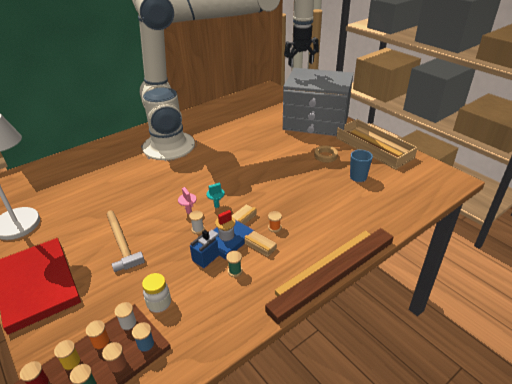

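View pics/top0.png

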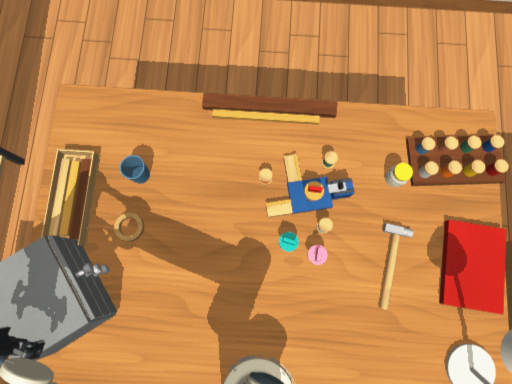

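The red bolt shows at top (315,188) and scene (225,217), standing on the blue press. The lookalikes are pink at top (317,254) and scene (187,198), and turquoise at top (289,241) and scene (216,192). I choose the red one and will check it in a close crop.

```bash
cat > h.py <<'E'
import numpy as np,cv2
from scipy.spatial.transform import Rotation as R
def cam(c,s=None):
    K=c["camera_matrix"]
    if "hand_eye" in c:
        H=np.array(c["hand_eye"]);T=np.eye(4);T[:3,:3]=R.from_euler('xyz',s["tool_rot"]).as_matrix();T[:3,3]=s["position"];M=T@H
        return K,M[:3,:3],M[:3,3]
    return K,R.from_euler('xyz',c["rotation"]).as_matrix(),np.array(c["eye"])
def plane(uv,z,K,Rm,e):
    uv=np.atleast_2d(uv).astype(float);d=np.c_[uv,np.ones(len(uv))]@np.linalg.inv(K).T@Rm.T
    return e+d*((z-e[2])/d[:,2])[:,None]
def cloud(c,K,Rm,e):
    z=c["z_map"];v,u=np.mgrid[:z.shape[0],:z.shape[1]]
    d=np.stack([u,v,np.ones_like(u)],-1)@np.linalg.inv(K).T
    return (d*z[...,None])@Rm.T+e
E
python3 - <<'E'
from h import *
for n in ["scene","top"]:
    c=dict(np.load(f"{n}0.npz"));K,Rm,e=cam(c);P=cloud(c,K,Rm,e);hsv=cv2.cvtColor(c["image"],cv2.COLOR_RGB2HSV)
    H,S,V=[hsv[...,i].astype(int) for i in range(3)]
    z=c["z_map"]>0
    near=(abs(P[...,0]-.5)<.25)&(abs(P[...,1]+.1)<.3)&z
    red=((H<6)|(H>174))&(S>150)&(P[...,2]>.07)&near
    blue=(abs(H-112)<10)&(S>150)&near&(P[...,2]<.12)
    for nm,m in [("red",red),("blue",blue)]:
        print(n,nm,m.sum(),np.median(P[m],0) if m.any() else 0, np.argwhere(m).mean(0)[::-1] if m.any() else 0)
    print(P[190,315] if n=="top" else P[217,225])
    x0,y0=(255,140) if n=="top" else (165,165)
    cv2.imwrite(f"pics/{n}crop.png",cv2.resize(c["image"][y0:y0+110,x0:x0+130,::-1],None,fx=5,fy=5,interpolation=cv2.INTER_CUBIC))
c=dict(np.load("top0.npz"));K,Rm,e=cam(c)
hsv=cv2.cvtColor(c["image"],cv2.COLOR_RGB2HSV);m=((hsv[...,0]<6)|(hsv[...,0]>174))&(hsv[...,1]>170);m[:170]=0;m[205:]=0;m[:,:290]=0;m[:,340:]=0
p=np.argwhere(m)[:,::-1];print(len(p),p.mean(0),plane(p.mean(0),.112,K,Rm,e),cv2.minAreaRect(p.astype(np.float32)))
E
```

```text
scene red 129 [ 0.61634344 -0.13617521  0.1004392 ] [224.43410853 216.68217054]
scene blue 964 [ 0.64964096 -0.18299773  0.02223241] [219.24481328 246.06431535]
[ 0.61565843 -0.1344141   0.09728498]
top red 61 [ 0.61011802 -0.13143195  0.11123139] [314.90163934 188.52459016]
top blue 863 [ 0.60244431 -0.11731031  0.02291553] [311.67091541 196.1622248 ]
[ 0.60608285 -0.13236512  0.11005373]
61 [314.90163934 188.52459016] [[ 0.6101065  -0.13164485  0.112     ]] ((315.0, 188.5), (12.303659439086914, 4.666904926300049), 8.130102157592773)
```

View pics/topcrop.png

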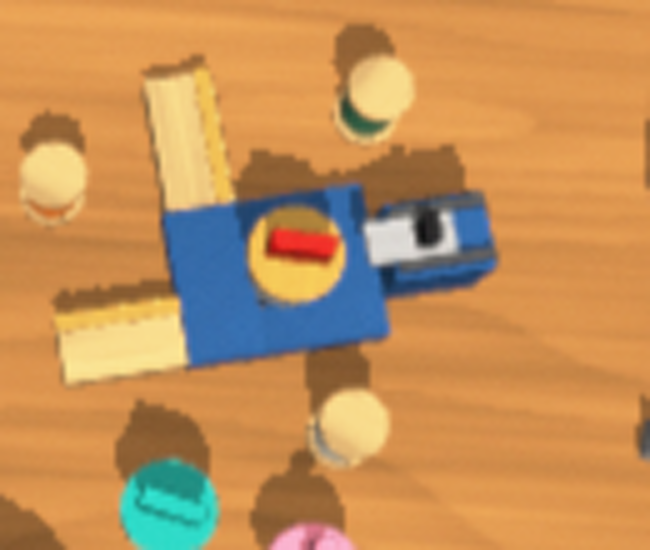

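View pics/scenecrop.png

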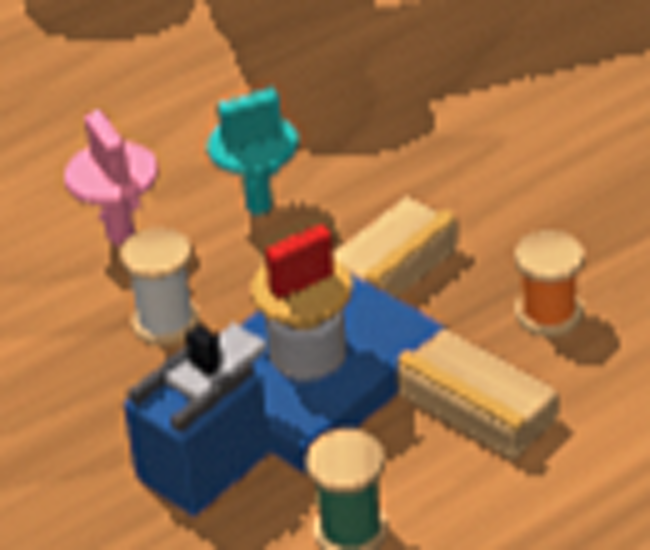

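```bash
python3 - <<'E'
from h import *
from workcell import ctrl,cams
s=ctrl.get_state();w=cams.capture("wrist");print(w["hand_eye"],w["camera_matrix"])
cv2.imwrite("pics/w0.png",w["image"][:,:,::-1])
c=dict(np.load("top0.npz"));K,Rm,e=cam(c);P=cloud(c,K,Rm,e)
d=(s["position"]-e)@Rm;print("tcp px",(K@d)[:2]/d[2])
for uv in [(40,290),(95,285),(95,265),(130,170),(70,190),(20,280)]: print(uv,P[uv[1],uv[0]])
# everything tall in corridor
m=(P[...,2]>.13)&(P[...,0]>.1)&(c["z_map"]>0);print(P[m].min(0),P[m].max(0))
# bar, press directions
b=plane([[309,187.6],[321,189.4]],.112,K,Rm,e);print(b)
E
```

```text
[[ 9.99997560e-01  1.86978388e-03 -1.17605491e-03  8.48133363e-04]
 [-1.43365579e-03  9.54438207e-01  2.98405184e-01 -7.63198961e-02]
 [ 1.68042494e-03 -2.98402770e-01  9.54438559e-01 -1.42793363e-01]
 [ 0.00000000e+00  0.00000000e+00  0.00000000e+00  1.00000000e+00]] [[338.3536821    0.         254.67391389]
 [  0.         338.3536821  189.51194955]
 [  0.           0.           1.        ]]
tcp px [ 27.49429362 336.83557648]
(40, 290) [0.27270493 0.58341175 0.19911926]
(95, 285) [0.28865381 0.49149163 0.07616474]
(95, 265) [0.34538508 0.48650828 0.11017566]
(130, 170) [0.65155621 0.45349113 0.02612611]
(70, 190) [0.57288209 0.63422727 0.02842796]
(20, 280) [0.29441744 0.63916747 0.20053183]
[ 0.10002289 -0.54233464  0.13005419] [0.41704381 0.70088093 0.57483233]
[[ 0.61175553 -0.11403464  0.112     ]
 [ 0.60864741 -0.14981713  0.112     ]]
```

View pics/w0.png

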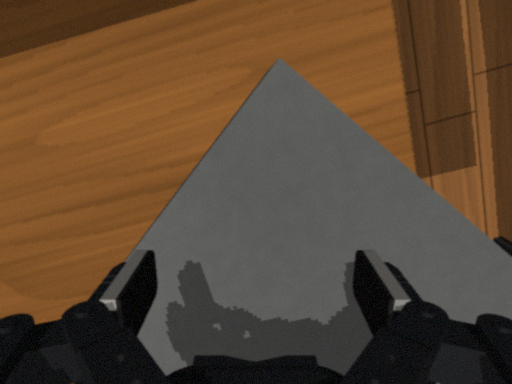

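Call:
arm_command:
  motion:
    - [0,0,-1,0,0,0,0]
    - [0,0,-1,0,0,0,0]
    - [-0.9,1,-0.2,0,0,0,0]
    - [-0.9,1,0,0,0,0,0]
    - [-0.9,1,0,0,0,0,0]
    - [-0.9,1,0,0,0,0,0]
    - [-0.9,1,0,0,0,0,0]
    - [-0.9,1,0,0,0,0,0]
    - [-0.9,1,0,0,0,0,0]
    - [-0.9,1,0,0,0,0,0]
  grip_force: 20

```text
t: 1.4
position: [0.3086, 0.3441, 0.2829]
tool_rot: [-3.14, 0.01, 1.301]
ft_force: [0.2, 0.4, 0.1]
grip_width: 0.0852
```

Call:
arm_command:
  motion:
    - [-0.9,1,0,0,0,0,0]
    - [-0.9,1,0,0,0,0,0]
    - [-0.9,1,0,0,0,0,0]
    - [-0.9,1,0,0,0,0,0]
    - [-0.9,1,0,0,0,0,0]
    - [-0.9,1,0,0,0,0,0]
    - [-0.9,1,0,0,0,0,0]
    - [-0.9,1,0,0,0,0,0]
    - [-0.9,1,0,0,0,0,0]
    - [-0.9,1,0,0,0,0,0]

```text
t: 2.65
position: [0.4937, 0.0501, 0.2822]
tool_rot: [-3.138, 0.012, 1.302]
ft_force: [-0.1, 1.4, -0.2]
grip_width: 0.0853
```

Call:
arm_command:
  motion:
    - [0,0,0,0,0,1,0]
    - [0,0,0,0,0,1,0]
    - [0,0,0,0,0,1,0]
    - [0,0,0,0,0,1,0]
    - [0,0,0,0,0,1,0]
    - [0,0,0,0,0,1,0]
    - [0,0,0,0,0,1,0]
    - [0,0,0,0,0,1,0]
    - [0,0,0,0,0,1,0]
    - [0,0,0,0,0,1,0]

```text
t: 3.9
position: [0.4938, 0.0472, 0.2776]
tool_rot: [3.137, 0.018, 0.395]
ft_force: [0.4, 1.0, -0.6]
grip_width: 0.0856
```

Call:
arm_command:
  motion:
    - [0,0,0,0,0,0.95,0]
    - [0,0,0,0,0,0.95,0]
    - [0,0,0,0,0,0.95,0]
    - [0,0,0,0,0,0.95,0]
    - [0,0,0,0,0,0.95,0]
    - [0,0,0,0,0,0.95,0]
    - [0.8,1,0,0,0,0,0]
    - [0.8,1,0,0,0,0,0]
    - [0.8,1,0,0,0,0,0]

```text
t: 5.03
position: [0.5443, -0.0345, 0.2751]
tool_rot: [3.129, 0.018, -0.116]
ft_force: [1.3, 0.1, 1.4]
grip_width: 0.0852
```

Call:
arm_command:
  motion:
    - [0.8,1,0.2,0,0,0,0]
    - [0.8,1,0.5,0,0,0,0]
    - [0.7,0.9,0.5,0,0,0,0]
    - [0.5,0.7,0.5,0,0,0,0]
    - [0,0,0,0,0,0,0]

```text
t: 5.65
position: [0.6043, -0.1373, 0.2282]
tool_rot: [3.13, 0.022, -0.118]
ft_force: [-0.3, 0.9, 0.1]
grip_width: 0.0854
```

```bash
cat > shot.py <<'E'
import sys;from h import *
from workcell import ctrl,cams
s=ctrl.get_state();n=sys.argv[1];w=cams.capture("wrist")
import pickle;pickle.dump((s,w),open(n+".pkl","wb"))
cv2.imwrite(f"pics/{n}.png",w["image"][:,:,::-1])
print({k:np.round(s[k],4) for k in ["t","position","tool_rot","ft_force","moment","grip_width","joint_positions"]})
E
python3 shot.py w1
```

```text
{'t': np.float64(5.65), 'position': array([ 0.6043, -0.1373,  0.2282]), 'tool_rot': array([ 3.13  ,  0.0222, -0.118 ]), 'ft_force': array([-0.3214,  0.8646,  0.0772]), 'moment': array([-0.0314, -0.0123, -0.0217]), 'grip_width': np.float64(0.0854), 'joint_positions': array([-0.2702,  0.1639,  1.1575, -0.0154,  1.8404, -0.1563])}
```

View pics/w1.png

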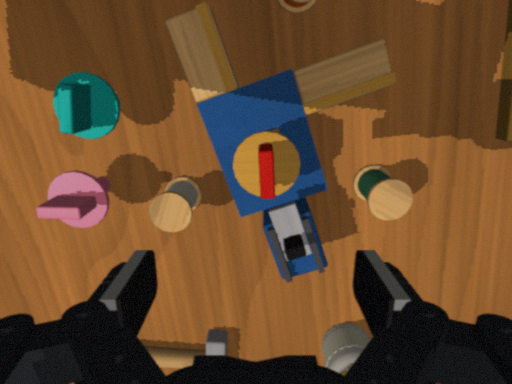

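```bash
cat > meas.py <<'E'
import sys,pickle;from h import *
s,w=pickle.load(open(sys.argv[1]+".pkl","rb"));zt=float(sys.argv[2]) # bar top z
K,Rm,e=cam(w,s);hsv=cv2.cvtColor(w["image"],cv2.COLOR_RGB2HSV).astype(int);H,S,V=hsv[...,0],hsv[...,1],hsv[...,2]
P=cloud(w,K,Rm,e)
red=((H<6)|(H>174))&(S>160)
n,l,st,ce=cv2.connectedComponentsWithStats(red.astype(np.uint8))
print([(st[i,4],ce[i].round(1)) for i in range(1,n) if st[i,4]>60])
i=1+np.argmax(st[1:,4]);m=l==i
Q=P[m];
print("red z pct",np.percentile(Q[:,2],[5,50,90,98]).round(4))
top=m&(P[...,2]>zt-.004);uv=np.argwhere(top)[:,::-1]
X=plane(uv,zt,K,Rm,e)[:,:2].astype(np.float32);r=cv2.minAreaRect(X*1000);c=X.mean(0)
d=np.linalg.svd(X-c,full_matrices=False)[2][0];print("bar",len(X),c,r,"long-axis yaw",np.arctan2(d[1],d[0]))
br=(abs(H-20)<8)&(S>90)&(abs(P[...,2]-(zt-.034))<.004)&(np.hypot(P[...,0]-c[0],P[...,1]-c[1])<.045)
if br.sum()>50:
    h=np.argwhere(br)[:,::-1];X=plane(h,zt-.034,K,Rm,e)[:,:2].astype(np.float32);print("flange",len(X),[np.round(v,1) for v in cv2.minEnclosingCircle(X*1000)],"z",np.median(P[br][:,2]))
k=(V<60)&(abs(P[...,2]-.098)<.006)&(np.hypot(P[...,0]-c[0],P[...,1]-c[1])<.11)
if k.sum()>10:
    X=plane(np.argwhere(k)[:,::-1],.098,K,Rm,e)[:,:2].astype(np.float32);kc=X.mean(0);print("knob",len(X),kc,cv2.minAreaRect(X*1000),"dist",np.linalg.norm(kc-c),"yaw +y",np.arctan2(*(c-kc)[::-1]))
b=(abs(H-112)<10)&(S>150)&(abs(P[...,2]-.022)<.004)
if b.sum()>10:
    X=plane(np.argwhere(b)[:,::-1],.022,K,Rm,e)[:,:2].astype(np.float32);print("plate",cv2.minAreaRect(X*1000))
yaw=s["tool_rot"][2];print("tool rel to bar (tool axes mm)",1000*(Rt:=R.from_euler('xyz',s["tool_rot"]).as_matrix()).T@(np.r_[c,s["position"][2]]-s["position"]))
E
python3 meas.py w1 .112
```

```text
[(np.int32(707), array([266.4, 171.3]))]
red z pct [0.1006 0.1121 0.113  0.1136]
bar 648 [ 0.6119536  -0.13070868] ((611.9496459960938, -131.2871856689453), (39.60920333862305, 10.639324188232422), 86.5702896118164) long-axis yaw -1.6336987
flange 2611 [array([ 611.6, -131.7]), np.float64(29.8)] z 0.07826553263088198
knob 260 [ 0.629356   -0.20842476] ((629.3994140625, -208.39108276367188), (17.339332580566406, 14.234722137451172), 14.840337753295898) dist 0.07964065 yaw +y 1.7910854
plate ((611.0635986328125, -128.4595184326172), (98.39164733886719, 130.295654296875), 12.522254943847656)
tool rel to bar (tool axes mm) [ 6.80843465 -7.48521276 -0.23788921]
```

The w1 picture shows the red bar at pixel (266,171) on the brass flange of the blue press. The knob is at about (293,246), pink at (75,205) and turquoise at (85,105), so the choice of bolt is confirmed. The axis lies near (0.612, -0.131).

Call:
arm_command:
  motion:
    - [0,0,0,0.15,0.25,-0.6,150]
    - [0.27,-0.3,0.5,0,0,0,150]
    - [0,0,0.5,0,0,0,150]
    - [0,0,0.5,0,0,0,150]
    - [0,0,0,0,0,0,150]
    - [0,0,0,0,0,0,150]

```text
t: 6.45
position: [0.6118, -0.1252, 0.191]
tool_rot: [-3.139, -0.002, -0.062]
ft_force: [0.6, 0.8, -0.7]
grip_width: 0.0351
```

```bash
python3 shot.py w2; python3 meas.py w2 .112
```

```text
{'t': np.float64(6.45), 'position': array([ 0.6118, -0.1252,  0.191 ]), 'tool_rot': array([-3.1388e+00, -2.0000e-03, -6.1900e-02]), 'ft_force': array([ 0.5867,  0.7597, -0.7457]), 'moment': array([-0.0019,  0.0305, -0.0094]), 'grip_width': np.float64(0.0351), 'joint_positions': array([-0.2581,  0.1514,  1.2368,  0.0032,  1.7521, -0.1956])}
[(np.int32(911), array([255. , 203.2]))]
red z pct [0.0947 0.1121 0.113  0.1136]
bar 799 [ 0.61195135 -0.13063113] ((612.2305297851562, -128.1818389892578), (45.763790130615234, 10.020665168762207), 86.19866943359375) long-axis yaw -1.6289219
flange 3208 [array([ 611.6, -131.4]), np.float64(30.1)] z 0.07826356103696927
knob 345 [ 0.6293312  -0.20806246] ((628.99951171875, -207.84759521484375), (18.10880470275879, 15.600247383117676), 14.990410804748535) dist 0.07935785 yaw +y 1.7915916
plate ((610.9872436523438, -128.64239501953125), (98.26628875732422, 132.04098510742188), 12.640583038330078)
tool rel to bar (tool axes mm) [ 0.52246183  5.38569639 -0.01392679]
```

View pics/w2.png

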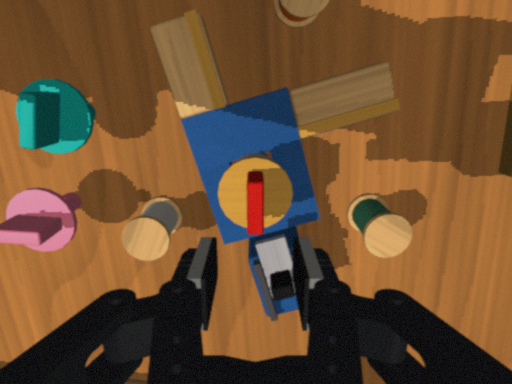

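w2 shows the red bar at (255,203), lined up with the jaws, and the knob at (280,285) clear of them. Descending around the bar.

Call:
arm_command:
  motion:
    - [0,0.23,0.7,0,0,0,160]
    - [0,0,0.7,0,0,0,170]
    - [0,0,0.7,0,0,0,175]
    - [0,0,0.7,0,0,0,175]
    - [0,0,0.6,0,0,0,175]
    - [0,0,0.4,0,0,0,175]
    - [0,0,0,0,0,0,175]

```text
t: 7.38
position: [0.6107, -0.1313, 0.0875]
tool_rot: [-3.138, 0.001, -0.063]
ft_force: [-0.7, 0.1, 0.7]
grip_width: 0.0273
```

```bash
python3 shot.py w3; python3 meas.py w3 .112|head -3
```

```text
{'t': np.float64(7.375), 'position': array([ 0.6107, -0.1313,  0.0875]), 'tool_rot': array([-3.1382e+00,  7.0000e-04, -6.2700e-02]), 'ft_force': array([-0.7059,  0.0866,  0.7156]), 'moment': array([ 0.0398, -0.0309,  0.0162]), 'grip_width': np.float64(0.0273), 'joint_positions': array([-0.2679,  0.1766,  1.3923,  0.0031,  1.5741, -0.2052])}
[(np.int32(3018), array([257.4, 269.1]))]
red z pct [0.0896 0.1119 0.1128 0.1134]
bar 2424 [ 0.6120325  -0.12964834] ((612.515380859375, -125.72113037109375), (49.763999938964844, 11.166182518005371), 85.95310974121094) long-axis yaw -1.6323118
```

View pics/w3.png

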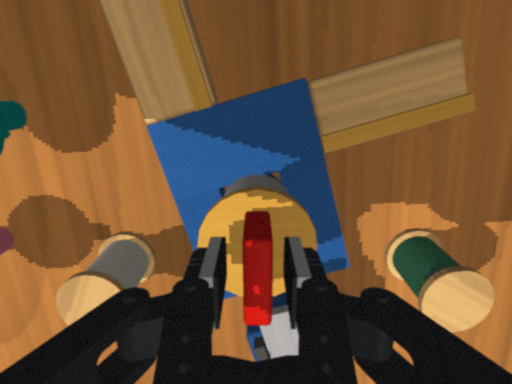

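w3 shows the red bar at (257,269) between the pads, which stand near (210,275) and (300,275), with the bar about 1 mm right of centre. I close to a loose fit, so the bolt can slide.

Call:
arm_command:
  motion:
    - [0.05,0,0.05,0,0,0,200]
    - [0,0,0,0,0,0,210]
    - [0,0,0,0,0,0,212]
    - [0,0,0,0,0,0,212]

```text
t: 7.92
position: [0.6135, -0.1317, 0.0896]
tool_rot: [-3.139, -0.004, -0.063]
ft_force: [-0.9, 0.3, -0.9]
grip_width: 0.0147
```

```bash
python3 shot.py w4; python3 meas.py w4 .112|head -3
```

```text
{'t': np.float64(7.925), 'position': array([ 0.6135, -0.1317,  0.0896]), 'tool_rot': array([-3.1393, -0.0043, -0.0626]), 'ft_force': array([-0.8845,  0.3106, -0.872 ]), 'moment': array([ 0.0184,  0.0499, -0.0228]), 'grip_width': np.float64(0.0147), 'joint_positions': array([-0.2674,  0.1786,  1.3863,  0.0031,  1.573 , -0.2048])}
[(np.int32(3029), array([252. , 265.7]))]
red z pct [0.0908 0.112  0.1129 0.1134]
bar 2476 [ 0.61261904 -0.12928756] ((612.4837036132812, -126.06169891357422), (48.98851776123047, 11.913689613342285), 87.06376647949219) long-axis yaw -1.6306261
```

View pics/w4.png

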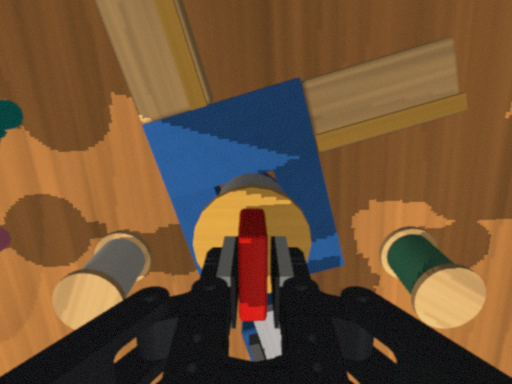

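Call:
arm_command:
  motion:
    - [-0.04,0,0.15,0,0,0,212]
    - [0,0,0,0,0,-0.5,212]
    - [0,0,0,0,0,-0.5,212]
    - [0,0,0,0,0,-0.5,212]
    - [0,0,0,0,0,-0.5,212]
    - [0,0,0,0,0,-0.5,212]

```text
t: 8.72
position: [0.6121, -0.1317, 0.085]
tool_rot: [-3.14, -0.005, 0.162]
ft_force: [0.0, -0.7, 0.5]
grip_width: 0.0142
```

```bash
python3 shot.py w5; python3 meas.py w5 .112|head -3
```

```text
{'t': np.float64(8.725), 'position': array([ 0.6121, -0.1317,  0.085 ]), 'tool_rot': array([-3.1404, -0.0046,  0.1622]), 'ft_force': array([ 0.0086, -0.7423,  0.5462]), 'moment': array([ 0.0463,  0.0334, -0.0342]), 'grip_width': np.float64(0.0142), 'joint_positions': array([-0.2679,  0.1771,  1.3962,  0.003 ,  1.5647, -0.4301])}
[(np.int32(3360), array([255.3, 271.4]))]
red z pct [0.0904 0.1118 0.1128 0.1133]
bar 2683 [ 0.6118351  -0.12939131] ((611.9569091796875, -126.11790466308594), (12.694543838500977, 49.30301284790039), 2.1368212699890137) long-axis yaw -1.5213023
```

View pics/w5.png

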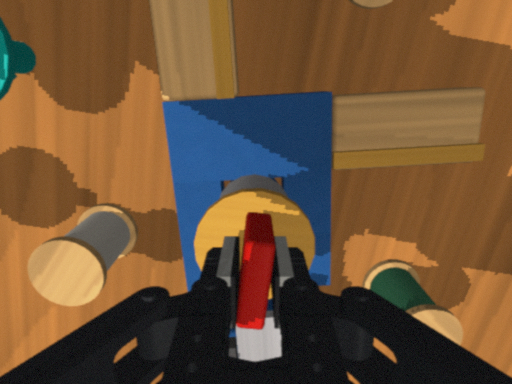

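w5 shows the bar turning with the pads, at (255,271) and still high with its top at 112 mm. The wrist moment is near zero. I continue in small steps.

Call:
arm_command:
  motion:
    - [0,0,0,0,0,-0.5,212]
    - [0,0,0,0,0,-0.5,212]
    - [0,0,0,0,0,-0.5,212]
    - [0,0,0,0,0,-0.5,212]

```text
t: 9.28
position: [0.6122, -0.1318, 0.085]
tool_rot: [3.141, -0.006, 0.341]
ft_force: [-0.2, -1.0, 1.4]
grip_width: 0.0142
```

```bash
python3 shot.py w6; python3 meas.py w6 .112|head -3
```

```text
{'t': np.float64(9.275), 'position': array([ 0.6122, -0.1318,  0.085 ]), 'tool_rot': array([ 3.1414, -0.0055,  0.3409]), 'ft_force': array([-0.1922, -1.0375,  1.3647]), 'moment': array([ 0.0011,  0.0428, -0.0832]), 'grip_width': np.float64(0.0142), 'joint_positions': array([-0.268 ,  0.1764,  1.3969,  0.003 ,  1.5637, -0.6089])}
[(np.int32(3349), array([255.3, 271.3]))]
red z pct [0.0902 0.1119 0.1128 0.1133]
bar 2665 [ 0.6115846  -0.12956472] ((611.8253173828125, -129.91287231445312), (12.79593563079834, 41.68089294433594), 12.112725257873535) long-axis yaw -1.3413156
```

Call:
arm_command:
  motion:
    - [0,0,0,0,0,-0.4,212]
    - [0,0,0,0,0,-0.4,212]
    - [0,0,0,0,0,-0.4,212]
    - [0,0,0,0,0,0,212]

```text
t: 9.82
position: [0.6122, -0.1319, 0.085]
tool_rot: [3.14, -0.006, 0.452]
ft_force: [0.1, 0.1, 1.1]
grip_width: 0.0144
```

```bash
python3 shot.py w7; python3 meas.py w7 .112|head -3
```

```text
{'t': np.float64(9.825), 'position': array([ 0.6122, -0.1319,  0.085 ]), 'tool_rot': array([ 3.1405, -0.0057,  0.4522]), 'ft_force': array([0.052 , 0.1391, 1.1053]), 'moment': array([-0.0072, -0.0122,  0.0103]), 'grip_width': np.float64(0.0144), 'joint_positions': array([-0.2681,  0.1762,  1.3971,  0.0029,  1.5633, -0.7203])}
[(np.int32(3375), array([255.4, 271.6]))]
red z pct [0.0903 0.1119 0.1128 0.1134]
bar 2695 [ 0.6115114  -0.12976202] ((610.815673828125, -127.84036254882812), (12.478424072265625, 47.3575553894043), 18.909215927124023) long-axis yaw -1.2238635
```

Call:
arm_command:
  motion:
    - [0,0,0,0,0,-0.4,212]
    - [0,0,0,0,0,-0.4,212]
    - [0,0,0,0,0,-0.4,212]
    - [0,0,0,0,0,0,212]

```text
t: 10.38
position: [0.6122, -0.1319, 0.085]
tool_rot: [3.14, -0.005, 0.564]
ft_force: [-0.4, -0.6, 0.7]
grip_width: 0.0145
```

```bash
python3 shot.py w8; python3 meas.py w8 .112|head -3
```

```text
{'t': np.float64(10.375), 'position': array([ 0.6122, -0.1319,  0.085 ]), 'tool_rot': array([ 3.1399, -0.0054,  0.5637]), 'ft_force': array([-0.3595, -0.5822,  0.7054]), 'moment': array([-0.0739,  0.0622, -0.0461]), 'grip_width': np.float64(0.0145), 'joint_positions': array([-0.2682,  0.1763,  1.3971,  0.0028,  1.5634, -0.8319])}
[(np.int32(3376), array([255.3, 271.7]))]
red z pct [0.0903 0.1118 0.1128 0.1133]
bar 2695 [ 0.6112661  -0.12992686] ((610.67626953125, -128.2974395751953), (12.672504425048828, 46.70092010498047), 25.137048721313477) long-axis yaw -1.1150124
```

Call:
arm_command:
  motion:
    - [0,0,0,0,0,-0.4,212]
    - [0,0,0,0,0,-0.4,212]
    - [0,0,0,0,0,-0.3,212]
    - [0,0,0,0,0,0,212]

```text
t: 10.92
position: [0.6121, -0.132, 0.0849]
tool_rot: [3.139, -0.005, 0.666]
ft_force: [0.3, -0.3, 0.9]
grip_width: 0.0141
```

```bash
python3 shot.py w9; python3 meas.py w9 .112|head -3
```

```text
{'t': np.float64(10.925), 'position': array([ 0.6121, -0.132 ,  0.0849]), 'tool_rot': array([ 3.1395, -0.005 ,  0.666 ]), 'ft_force': array([ 0.2777, -0.2557,  0.9429]), 'moment': array([-0.0186,  0.0141, -0.0273]), 'grip_width': np.float64(0.0141), 'joint_positions': array([-0.2682,  0.1763,  1.3971,  0.0028,  1.5634, -0.9342])}
[(np.int32(3375), array([255.3, 271.7]))]
red z pct [0.0904 0.1118 0.1128 0.1132]
bar 2684 [ 0.6111012  -0.13010244] ((611.6341552734375, -130.7266387939453), (12.456406593322754, 41.525917053222656), 31.235605239868164) long-axis yaw -1.0162009
```

Call:
arm_command:
  motion:
    - [0,0,0,0,0,-0.4,212]
    - [0,0,0,0,0,-0.4,212]
    - [0,0,0,0,0,-0.3,212]
    - [0,0,0,0,0,0,212]

```text
t: 11.48
position: [0.6121, -0.132, 0.0849]
tool_rot: [3.139, -0.005, 0.768]
ft_force: [0.3, 0.6, 0.5]
grip_width: 0.0145
```

```bash
python3 shot.py w10; python3 meas.py w10 .112|head -3
```

```text
{'t': np.float64(11.475), 'position': array([ 0.6121, -0.132 ,  0.0849]), 'tool_rot': array([ 3.139 , -0.0046,  0.7684]), 'ft_force': array([0.2848, 0.5514, 0.5439]), 'moment': array([-0.0345,  0.0643,  0.0194]), 'grip_width': np.float64(0.0145), 'joint_positions': array([-0.2682,  0.1763,  1.3972,  0.0027,  1.5635, -1.0366])}
[(np.int32(3381), array([255.3, 271.8]))]
red z pct [0.0905 0.1118 0.1127 0.1132]
bar 2683 [ 0.61091816 -0.13023195] ((611.4961547851562, -131.00462341308594), (12.454391479492188, 41.00823974609375), 36.61444091796875) long-axis yaw -0.91519964
```

Call:
arm_command:
  motion:
    - [0,0,0,0,0,-0.4,212]
    - [0,0,0,0,0,-0.4,212]
    - [0,0,0,0,0,-0.3,212]
    - [0,0,0,0,0,0,212]

```text
t: 12.02
position: [0.6121, -0.1321, 0.0849]
tool_rot: [3.138, -0.004, 0.871]
ft_force: [-0.4, -1.6, 1.6]
grip_width: 0.0144
```

```bash
python3 shot.py w11; python3 meas.py w11 .112|head -3
```

```text
{'t': np.float64(12.025), 'position': array([ 0.6121, -0.1321,  0.0849]), 'tool_rot': array([ 3.1385, -0.0043,  0.8709]), 'ft_force': array([-0.3948, -1.6019,  1.6097]), 'moment': array([-0.0432,  0.0333, -0.009 ]), 'grip_width': np.float64(0.0144), 'joint_positions': array([-0.2683,  0.1764,  1.3972,  0.0026,  1.5634, -1.1392])}
[(np.int32(3388), array([255.2, 271.7]))]
red z pct [0.0903 0.1117 0.1127 0.1132]
bar 2682 [ 0.61078304 -0.13041721] ((608.4969482421875, -127.83113098144531), (12.384844779968262, 49.78506851196289), 42.86175537109375) long-axis yaw -0.812306
```

Call:
arm_command:
  motion:
    - [0,0,0,0,0,-0.4,212]
    - [0,0,0,0,0,-0.4,212]
    - [0,0,0,0,0,-0.3,212]
    - [0,0,0,0,0,0,212]

```text
t: 12.58
position: [0.6119, -0.1319, 0.0844]
tool_rot: [3.139, -0.004, 0.973]
ft_force: [0.6, -0.4, 0.3]
grip_width: 0.0144
```

```bash
python3 shot.py w12; python3 meas.py w12 .112|head -3
```

```text
{'t': np.float64(12.575), 'position': array([ 0.6119, -0.1319,  0.0844]), 'tool_rot': array([ 3.1387, -0.0039,  0.9735]), 'ft_force': array([ 0.6387, -0.3556,  0.3422]), 'moment': array([-0.0023,  0.0349,  0.0288]), 'grip_width': np.float64(0.0144), 'joint_positions': array([-0.2682,  0.1767,  1.3976,  0.0027,  1.5633, -1.2417])}
[(np.int32(2794), array([253.9, 259.7]))]
red z pct [0.0818 0.1025 0.1034 0.1039]
bar 12 [ 0.5988458 -0.1230556] ((602.3794555664062, -126.27108764648438), (7.598316192626953, 42.4767951965332), 57.48635482788086) long-axis yaw -0.61092085
```

The bolt dropped: the bar top went from 112 to 103 mm. Now I lower slightly and drive clockwise, still loose.

Call:
arm_command:
  motion:
    - [0,0,0.2,0,0,0.4,212]
    - [0,0,0,0,0,0.5,212]
    - [0,0,0,0,0,0.5,212]
    - [0,0,0,0,0,0.5,212]
    - [0,0,0,0,0,0.5,212]
    - [0,0,0,0,0,0.5,212]
    - [0,0,0,0,0,0.5,212]

```text
t: 13.5
position: [0.6117, -0.1319, 0.0777]
tool_rot: [3.14, -0.004, 0.656]
ft_force: [-0.5, 0.6, 1.5]
grip_width: 0.0144
```

```bash
python3 meas.py w12 .103|sed -n 3p;  python3 shot.py w13; python3 meas.py w13 .102|head -3
```

```text
bar 2287 [ 0.60973406 -0.13020116] ((607.570068359375, -128.64389038085938), (11.46562671661377, 47.012176513671875), 55.110225677490234) long-axis yaw -0.61694086
{'t': np.float64(13.5), 'position': array([ 0.6117, -0.1319,  0.0777]), 'tool_rot': array([ 3.1405, -0.004 ,  0.6564]), 'ft_force': array([-0.5305,  0.5603,  1.4817]), 'moment': array([-0.0128,  0.0742, -0.0041]), 'grip_width': np.float64(0.0144), 'joint_positions': array([-0.2681,  0.18  ,  1.4061,  0.0026,  1.5522, -0.9246])}
[(np.int32(3240), array([253.8, 267.2]))]
red z pct [0.0814 0.1022 0.1032 0.1037]
bar 2626 [ 0.610292  -0.1294133] ((608.6258544921875, -127.68577575683594), (12.457260131835938, 47.70201110839844), 45.20889663696289) long-axis yaw -0.79488754
```

View pics/w13.png

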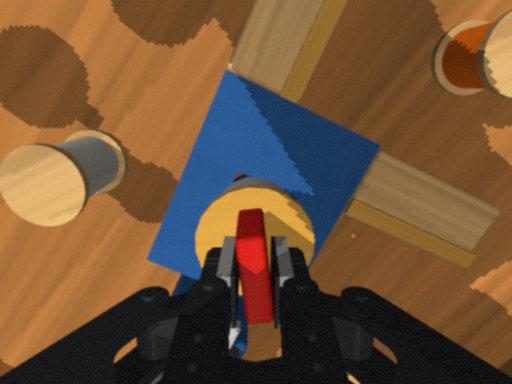

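Call:
arm_command:
  motion:
    - [0,0,0,0,0,0.5,212]
    - [0,0,0,0,0,0.5,212]
    - [0,0,0,0,0,0.5,212]
    - [0,0,0,0,0,0.5,212]
    - [0,0,0,0,0,0.5,212]

```text
t: 14.18
position: [0.6111, -0.1316, 0.0759]
tool_rot: [-3.14, -0.003, 0.427]
ft_force: [-1.2, -0.7, 0.4]
grip_width: 0.0142
```

```bash
 python3 shot.py w14; python3 meas.py w14 .102|head -3
```

```text
{'t': np.float64(14.175), 'position': array([ 0.6111, -0.1316,  0.0759]), 'tool_rot': array([-3.1404e+00, -2.8000e-03,  4.2720e-01]), 'ft_force': array([-1.1666, -0.6575,  0.4373]), 'moment': array([-0.0398,  0.0497,  0.0224]), 'grip_width': np.float64(0.0142), 'joint_positions': array([-0.268 ,  0.1809,  1.4082,  0.0027,  1.5511, -0.6952])}
[(np.int32(3261), array([253.8, 268. ]))]
red z pct [0.0801 0.1009 0.1018 0.1023]
bar 2612 [ 0.6099339  -0.12835193] ((608.1854248046875, -125.5688247680664), (12.078409194946289, 48.80536651611328), 31.465145111083984) long-axis yaw -1.0279049
```

Call:
arm_command:
  motion:
    - [0,0,0,0,0,0.5,212]
    - [0,0,0,0,0,0.5,212]
    - [0,0,0,0,0,0.5,212]
    - [0,0,0,0,0,0.5,212]
    - [0,0,0,0,0,0.5,212]

```text
t: 14.85
position: [0.6106, -0.1313, 0.0741]
tool_rot: [-3.139, -0.001, 0.202]
ft_force: [0.6, -0.4, 1.1]
grip_width: 0.0144
```

```bash
 python3 shot.py w15; python3 meas.py w15 .1|head -3
```

```text
{'t': np.float64(14.85), 'position': array([ 0.6106, -0.1313,  0.0741]), 'tool_rot': array([-3.1388e+00, -9.0000e-04,  2.0230e-01]), 'ft_force': array([ 0.5622, -0.382 ,  1.064 ]), 'moment': array([-0.0287,  0.0559,  0.0619]), 'grip_width': np.float64(0.0144), 'joint_positions': array([-0.2679,  0.182 ,  1.4101,  0.0029,  1.5498, -0.4702])}
[(np.int32(3334), array([254.1, 270.3]))]
red z pct [0.0784 0.0997 0.1006 0.1011]
bar 2641 [ 0.6103823  -0.12912437] ((609.73583984375, -126.06535339355469), (13.01490592956543, 48.97548294067383), 18.55040740966797) long-axis yaw -1.2574524
```

Call:
arm_command:
  motion:
    - [0,0,0,0,0,0.5,212]
    - [0,0,0,0,0,0.5,212]
    - [0,0,0,0,0,0.5,212]
    - [0,0,0,0,0,0.5,212]

```text
t: 15.4
position: [0.6105, -0.1312, 0.0731]
tool_rot: [-3.138, 0.0, 0.025]
ft_force: [1.4, 0.0, -0.7]
grip_width: 0.0145
```

```bash
 python3 shot.py w16; python3 meas.py w16 .099|head -3
```

```text
{'t': np.float64(15.4), 'position': array([ 0.6105, -0.1312,  0.0731]), 'tool_rot': array([-3.1384e+00,  2.0000e-04,  2.4700e-02]), 'ft_force': array([ 1.4111,  0.0445, -0.7422]), 'moment': array([-0.0013, -0.0019,  0.0134]), 'grip_width': np.float64(0.0145), 'joint_positions': array([-0.2678,  0.1827,  1.4112,  0.003 ,  1.5488, -0.2926])}
[(np.int32(3327), array([254.5, 272.9]))]
red z pct [0.0773 0.0987 0.0997 0.1002]
bar 2621 [ 0.61081266 -0.13041072] ((610.5386962890625, -126.94575500488281), (12.65651798248291, 49.459346771240234), 7.740825176239014) long-axis yaw -1.4379838
```

Call:
arm_command:
  motion:
    - [0,0,0,0,0,0.4,212]
    - [0,0,0,0,0,0.4,212]
    - [0,0,0,0,0,0.4,212]

```text
t: 15.82
position: [0.6105, -0.1311, 0.0727]
tool_rot: [-3.138, 0.001, -0.086]
ft_force: [-0.5, 0.9, 0.7]
grip_width: 0.0145
```

```bash
 python3 shot.py w17; python3 meas.py w17 .098|head -3
```

```text
{'t': np.float64(15.825), 'position': array([ 0.6105, -0.1311,  0.0727]), 'tool_rot': array([-3.1383e+00,  7.0000e-04, -8.5800e-02]), 'ft_force': array([-0.5381,  0.9321,  0.7099]), 'moment': array([-0.0115, -0.0722, -0.0113]), 'grip_width': np.float64(0.0145), 'joint_positions': array([-0.2678,  0.183 ,  1.4115,  0.0031,  1.5483, -0.182 ])}
[(np.int32(3316), array([254.6, 272.9]))]
red z pct [0.0769 0.0983 0.0993 0.0998]
bar 2622 [ 0.6108227  -0.13070655] ((610.8570556640625, -129.58070373535156), (12.408550262451172, 45.417911529541016), 2.3064892292022705) long-axis yaw -1.5412881
```

Call:
arm_command:
  motion:
    - [0,0,0,0,0,0.3,212]
    - [0,0,0,0,0,0.3,212]
    - [0,0,0,0,0,0.3,212]

```text
t: 16.25
position: [0.6107, -0.1311, 0.0728]
tool_rot: [-3.138, 0.0, -0.171]
ft_force: [-0.2, 0.3, -1.6]
grip_width: 0.0146
```

```bash
 python3 shot.py w18; python3 meas.py w18 .098|head -3
```

```text
{'t': np.float64(16.25), 'position': array([ 0.6107, -0.1311,  0.0728]), 'tool_rot': array([-3.1383e+00,  4.0000e-04, -1.7060e-01]), 'ft_force': array([-0.166 ,  0.3362, -1.6026]), 'moment': array([ 0.0062, -0.1699,  0.005 ]), 'grip_width': np.float64(0.0146), 'joint_positions': array([-0.2677,  0.1831,  1.4114,  0.0032,  1.5479, -0.0971])}
[(np.int32(3321), array([254.6, 272.7]))]
red z pct [0.0766 0.0982 0.0992 0.0997]
bar 2624 [ 0.6110029  -0.13056989] ((611.086669921875, -131.5281524658203), (41.46894454956055, 12.536883354187012), 87.35248565673828) long-axis yaw -1.6228914
```

Call:
arm_command:
  motion:
    - [0,0,0,0,0,0.3,212]
    - [0,0,0,0,0,0.3,212]
    - [0,0,0,0,0,0.3,212]

```text
t: 16.68
position: [0.6108, -0.1311, 0.0728]
tool_rot: [-3.138, 0.0, -0.255]
ft_force: [0.5, -0.1, -0.5]
grip_width: 0.0144
```

```bash
 python3 shot.py w19; python3 meas.py w19 .098|head -3
```

```text
{'t': np.float64(16.675), 'position': array([ 0.6108, -0.1311,  0.0728]), 'tool_rot': array([-3.1383e+00,  3.0000e-04, -2.5530e-01]), 'ft_force': array([ 0.5053, -0.0866, -0.465 ]), 'moment': array([-0.0323, -0.1762,  0.0757]), 'grip_width': np.float64(0.0144), 'joint_positions': array([-0.2676,  0.1831,  1.4114,  0.0033,  1.5475, -0.0124])}
[(np.int32(3333), array([254.7, 272.5]))]
red z pct [0.0769 0.0982 0.0992 0.0998]
bar 2629 [ 0.6111666  -0.13056894] ((611.1339721679688, -130.71177673339844), (43.312522888183594, 12.80265998840332), 83.23641204833984) long-axis yaw -1.7044319
```

View pics/w19.png

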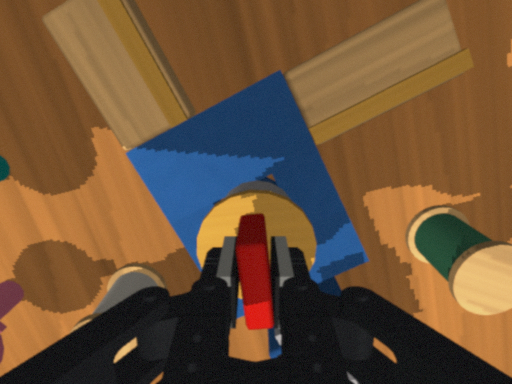

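w19 shows the bar at (255,273). Its top is unchanged at 98 mm while it still turns, so the flange is on the rim. I nudge a little further to feel for snugness.

Call:
arm_command:
  motion:
    - [0,0,0,0,0,0.3,212]
    - [0,0,0,0,0,0.3,212]

```text
t: 16.98
position: [0.6109, -0.1311, 0.0728]
tool_rot: [-3.138, 0.0, -0.312]
ft_force: [1.5, 0.5, -0.2]
grip_width: 0.0146
```

```bash
 python3 shot.py w20; python3 meas.py w20 .098|head -3
```

```text
{'t': np.float64(16.975), 'position': array([ 0.6109, -0.1311,  0.0728]), 'tool_rot': array([-3.1383e+00,  4.0000e-04, -3.1210e-01]), 'ft_force': array([ 1.4682,  0.51  , -0.2209]), 'moment': array([ 0.0447, -0.2587,  0.0299]), 'grip_width': np.float64(0.0146), 'joint_positions': array([-0.2676,  0.1831,  1.4113,  0.0033,  1.5474,  0.0443])}
[(np.int32(3332), array([254.7, 272.3]))]
red z pct [0.0767 0.0982 0.0992 0.0997]
bar 2621 [ 0.61122257 -0.13053872] ((612.0896606445312, -126.90604400634766), (50.615875244140625, 13.05056381225586), 79.71039581298828) long-axis yaw -1.7614055
```

Call:
arm_command:
  motion:
    - [0,0,0,0,0,0.3,212]
    - [0,0,0,0,0,0.3,212]

```text
t: 17.27
position: [0.6111, -0.1311, 0.0728]
tool_rot: [-3.138, 0.0, -0.369]
ft_force: [1.2, -0.4, -1.0]
grip_width: 0.0141
```

```bash
 python3 shot.py w21; python3 meas.py w21 .098|head -3
```

```text
{'t': np.float64(17.275), 'position': array([ 0.6111, -0.1311,  0.0728]), 'tool_rot': array([-3.1382e+00,  2.0000e-04, -3.6870e-01]), 'ft_force': array([ 1.2274, -0.4004, -1.0141]), 'moment': array([-0.0524, -0.3064,  0.0719]), 'grip_width': np.float64(0.0141), 'joint_positions': array([-0.2676,  0.1832,  1.4112,  0.0034,  1.547 ,  0.101 ])}
[(np.int32(3324), array([254.6, 272.3]))]
red z pct [0.0765 0.0982 0.0992 0.0997]
bar 2614 [ 0.61136717 -0.13057101] ((611.550537109375, -131.08981323242188), (42.19590759277344, 12.840947151184082), 76.227294921875) long-axis yaw -1.818476
```

Call:
arm_command:
  motion:
    - [0,0,0,0,0,0.3,212]
    - [0,0,0,0,0,0.3,212]

```text
t: 17.58
position: [0.6113, -0.1311, 0.0727]
tool_rot: [-3.138, -0.0, -0.425]
ft_force: [2.0, -0.7, -0.8]
grip_width: 0.0147
```

```bash
 python3 shot.py w22; python3 meas.py w22 .098|head -3
```

```text
{'t': np.float64(17.575), 'position': array([ 0.6113, -0.1311,  0.0727]), 'tool_rot': array([-3.138 , -0.    , -0.4254]), 'ft_force': array([ 1.958 , -0.661 , -0.7641]), 'moment': array([ 0.0222, -0.4422,  0.1344]), 'grip_width': np.float64(0.0147), 'joint_positions': array([-0.2676,  0.1833,  1.4112,  0.0036,  1.5465,  0.1577])}
[(np.int32(3305), array([254.6, 272.2]))]
red z pct [0.0766 0.0981 0.099  0.0996]
bar 2605 [ 0.6116145  -0.13048314] ((612.2571411132812, -129.3036651611328), (45.49342727661133, 12.730350494384766), 73.25007629394531) long-axis yaw -1.8707113
```

The bolt is snug: the moment is only just starting to rise and the height has been constant since first contact. I let go, rise, and turn the jaws onto the latch axis.

Call:
arm_command:
  motion:
    - [0,0,0,0,0,-0.2,190]
    - [0,0,0,0,0,0,170]
    - [0,0,0,0,0,0,150]
    - [0,0,-0.3,0,0,0,150]
    - [0,0,-0.8,0,0,0,150]
    - [0,0,-1,0,0,0,150]
    - [0,0,-1,0,0,0,150]
    - [0,0,-1,0,0,0,150]
    - [0,0,-0.6,0,0,0.5,150]

```text
t: 18.75
position: [0.6104, -0.1315, 0.2005]
tool_rot: [-3.138, -0.001, -0.452]
ft_force: [0.5, -0.5, 0.0]
grip_width: 0.0352
```

Call:
arm_command:
  motion:
    - [0,0,0,0,0,1,150]
    - [0,0,0,0,0,1,150]
    - [0,0,0,0,0,1,150]
    - [0,0,0,0,0,1,150]
    - [0,0,0,0,0,1,150]
    - [0,0,0,0,0,1,150]
    - [0,0,0,0,0,1,150]
    - [0,0,0,0,0,1,150]
    - [0,0,0,0,0,1,150]
    - [0,0,0,0,0,1,150]

```text
t: 20.0
position: [0.6128, -0.1323, 0.2252]
tool_rot: [-3.115, -0.011, -1.354]
ft_force: [-0.1, 0.1, 0.0]
grip_width: 0.0353
```

```bash
 python3 shot.py w23; python3 meas.py w23 .098
```

```text
{'t': np.float64(20.0), 'position': array([ 0.6128, -0.1323,  0.2252]), 'tool_rot': array([-3.1153, -0.0106, -1.3544]), 'ft_force': array([-0.0863,  0.0641,  0.0464]), 'moment': array([ 0.0216, -0.0128, -0.0493]), 'grip_width': np.float64(0.0353), 'joint_positions': array([-0.2684,  0.1369,  1.1924,  0.003 ,  1.7842,  1.0865])}
[(np.int32(839), array([253.5, 181.9]))]
red z pct [0.0762 0.0977 0.0989 0.0995]
bar 621 [ 0.6124246 -0.1321255] ((612.82275390625, -132.42599487304688), (39.329994201660156, 12.558908462524414), 72.41903686523438) long-axis yaw -1.8829219
flange 2136 [array([ 611.6, -132.3]), np.float64(29.9)] z 0.06418193578522191
knob 319 [ 0.6300224 -0.2089662] ((629.947509765625, -208.94796752929688), (18.906892776489258, 12.617585182189941), 16.437482833862305) dist 0.07883004 yaw +y 1.7959305
plate ((617.6317749023438, -156.1832275390625), (98.32177734375, 187.0975799560547), 12.435576438903809)
tool rel to bar (tool axes mm) [-0.20483944  0.31233638 -0.01036943]
```

View pics/w23.png

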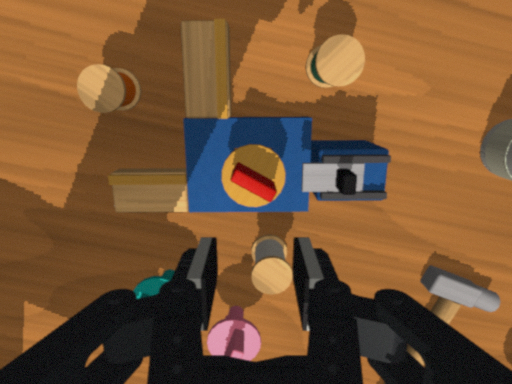

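w23 shows the bolt at (253,182) with its flange top measured at 64 mm, so it is seated. The knob is at (347,181), in line with the jaws. Moving over the knob.

Call:
arm_command:
  motion:
    - [0.8,0,0,-0.15,-0.1,0,150]
    - [0.8,0,0,-0.15,0,0,150]
    - [0.8,0,0.3,0,0,0,150]
    - [0.7,0,0.6,0,0,0,150]
    - [0,0,0.6,0,0,0,150]
    - [0,0,0.6,0,0,0,150]
    - [0,0,0,0,0,0,150]

```text
t: 20.92
position: [0.6299, -0.2099, 0.1739]
tool_rot: [-3.138, -0.002, -1.352]
ft_force: [-0.2, 0.1, 0.6]
grip_width: 0.0354
```

```bash
 python3 shot.py w24; python3 meas.py w24 .098
```

```text
{'t': np.float64(20.925), 'position': array([ 0.6299, -0.2099,  0.1739]), 'tool_rot': array([-3.1383e+00, -2.3000e-03, -1.3517e+00]), 'ft_force': array([-0.2008,  0.0674,  0.6447]), 'moment': array([ 0.0506, -0.0253, -0.0012]), 'grip_width': np.float64(0.0354), 'joint_positions': array([-3.7280e-01,  2.5750e-01,  1.1466e+00, -1.0000e-04,  1.7334e+00,
        9.7890e-01])}
[(np.int32(1709), array([144. , 195.9]))]
red z pct [0.0714 0.0964 0.0985 0.0991]
bar 956 [ 0.61272854 -0.13298182] ((613.9115600585938, -133.65037536621094), (38.76959228515625, 14.979055404663086), 73.1270751953125) long-axis yaw 1.2782642
flange 2573 [array([ 612. , -132.8]), np.float64(30.2)] z 0.06406509275288585
knob 407 [ 0.63042927 -0.21049921] ((630.7136840820312, -210.48516845703125), (18.79351234436035, 11.057271003723145), 12.547712326049805) dist 0.079512656 yaw +y 1.7952926
plate ((617.5773315429688, -157.7427215576172), (99.07946014404297, 190.59140014648438), 12.614577293395996)
tool rel to bar (tool axes mm) [-7.88119593e+01  7.22821149e-02 -1.82694998e-01]
```

View pics/w24.png

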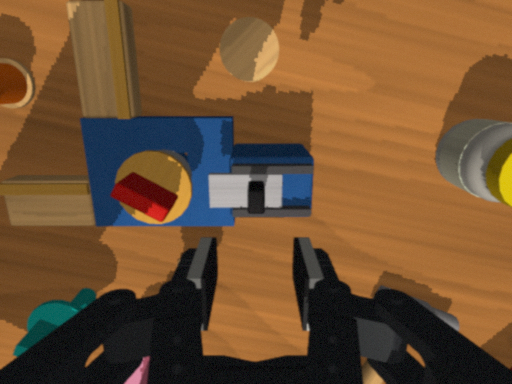

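w24 shows the knob at (257,197), centred between the pads and with the glue jar well clear on the right. Descending.

Call:
arm_command:
  motion:
    - [0.02,0,0.7,0,0,0,165]
    - [0,0,0.7,0,0,0,170]
    - [0,0,0.7,0,0,0,170]
    - [0,0,0.7,0,0,0,170]
    - [0,0,0.5,0,0,0,170]
    - [0,0,0.3,0,0,0,170]
    - [0,0,0,0,0,0,170]

```text
t: 21.85
position: [0.6309, -0.2095, 0.0788]
tool_rot: [-3.137, -0.003, -1.35]
ft_force: [0.6, -0.2, -0.2]
grip_width: 0.0285
```

```bash
 python3 shot.py w25; python3 meas.py w25 .098|grep knob
```

```text
{'t': np.float64(21.85), 'position': array([ 0.6309, -0.2095,  0.0788]), 'tool_rot': array([-3.1368e+00, -3.1000e-03, -1.3501e+00]), 'ft_force': array([ 0.5599, -0.1661, -0.1691]), 'moment': array([ 0.0249, -0.0201,  0.0365]), 'grip_width': np.float64(0.0285), 'joint_positions': array([-3.7190e-01,  2.8080e-01,  1.2878e+00,  1.0000e-04,  1.5672e+00,
        9.7820e-01])}
knob 1863 [ 0.6334747  -0.20917879] ((632.6166381835938, -208.98394775390625), (24.861949920654297, 57.3691520690918), 14.462738037109375) dist 0.07902542 yaw +y 1.8243837
```

View pics/w25.png

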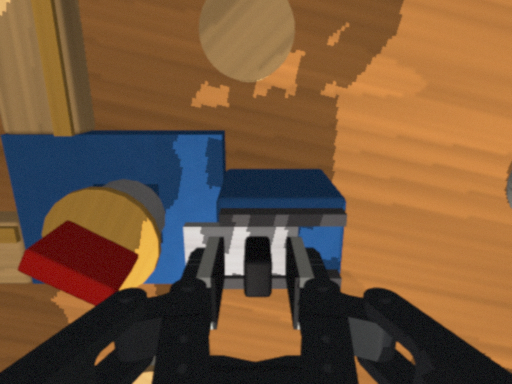

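w25 shows the knob at (257,266) between the pads. I close loosely and push it toward the collar.

Call:
arm_command:
  motion:
    - [0,0,-0.05,0,0,0,200]
    - [0,0,0,0,0,0,212]
    - [0,0,0,0,0,0,212]
    - [-0.2,0,0,0,0,0,212]
    - [-0.2,0,0,0,0,0,212]
    - [-0.2,0,0,0,0,0,212]
    - [0,0,0,0,0,0,212]

```text
t: 22.78
position: [0.6288, -0.195, 0.0834]
tool_rot: [-3.133, -0.007, -1.351]
ft_force: [0.3, 0.4, -0.2]
grip_width: 0.0149
```

```bash
 python3 shot.py w26; python3 meas.py w26 .098|grep knob
```

```text
{'t': np.float64(22.775), 'position': array([ 0.6288, -0.195 ,  0.0834]), 'tool_rot': array([-3.1326, -0.007 , -1.3506]), 'ft_force': array([ 0.3451,  0.437 , -0.1885]), 'moment': array([-0.0367, -0.0023,  0.0301]), 'grip_width': np.float64(0.0149), 'joint_positions': array([-3.5180e-01,  2.5640e-01,  1.3084e+00, -1.0000e-03,  1.5655e+00,
        9.9870e-01])}
knob 1635 [ 0.63081205 -0.19481423] ((633.9607543945312, -193.38572692871094), (34.16136169433594, 30.30820655822754), 61.51628494262695) dist 0.06559166 yaw +y 1.8303674
```

View pics/w26.png

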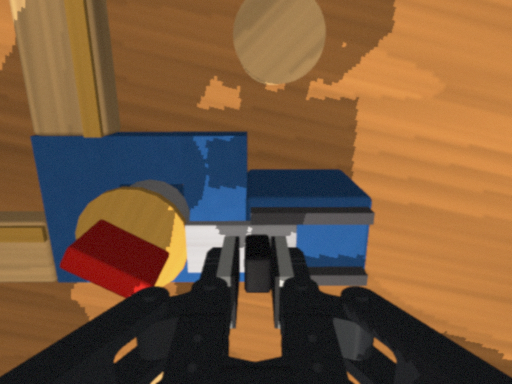

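w26 shows the latch plate moving over the flange, with the knob at (257,262) and almost no force.

Call:
arm_command:
  motion:
    - [-0.1,0,0.03,0,0,0,212]
    - [-0.1,0,0,0,0,0,212]
    - [-0.08,0,0,0,0,0,212]

```text
t: 23.2
position: [0.6274, -0.1884, 0.083]
tool_rot: [-3.132, -0.008, -1.351]
ft_force: [-0.4, -0.2, 0.2]
grip_width: 0.0146
```

Call:
arm_command:
  motion:
    - [-0.06,0,0,0,0,0,212]

```text
t: 23.32
position: [0.6274, -0.188, 0.0831]
tool_rot: [-3.131, -0.01, -1.352]
ft_force: [2.2, -7.9, -0.9]
grip_width: 0.0143
```

```bash
 python3 shot.py w27; python3 meas.py w27 .098|grep knob
```

```text
{'t': np.float64(23.325), 'position': array([ 0.6274, -0.188 ,  0.0831]), 'tool_rot': array([-3.1314, -0.0105, -1.3517]), 'ft_force': array([ 2.1848, -7.8864, -0.8684]), 'moment': array([-1.2732, -0.4142,  0.0956]), 'grip_width': np.float64(0.0143), 'joint_positions': array([-0.3413,  0.2452,  1.3221, -0.0035,  1.5601,  1.0104])}
knob 1611 [ 0.62928104 -0.18802737] ((632.5526123046875, -186.33578491210938), (34.41184997558594, 30.165300369262695), 62.26344680786133) dist 0.059547897 yaw +y 1.8216203
```

The stop is felt at 8 N, at the expected travel. Releasing and rising.

Call:
arm_command:
  motion:
    - [0.02,0,0,0,0,0,200]
    - [0,0,0,0,0,0,180]
    - [0,0,0,0,0,0,180]
    - [0,0,-0.4,0,0,0,180]
    - [0,0,-0.8,0,0,0,180]
    - [0,0,-1,0,0,0,180]
    - [0,0,-1,0,0,0,180]
    - [0,0,-1,0,0,0,180]
    - [0,0,-0.6,0,0,0,180]
    - [0,0,0,0,0,0,150]

```text
t: 24.62
position: [0.6264, -0.1863, 0.2156]
tool_rot: [-3.125, -0.012, -1.351]
ft_force: [0.3, -0.9, -0.7]
grip_width: 0.0348
```

```bash
 python3 shot.py w28; python3 meas.py w28 .098; python3 - <<'E'
from workcell import cams
import cv2,numpy as np
for n in ["top","scene"]:
    c=cams.capture(n);np.savez(n+"1.npz",**c)
x,y=165,165;cv2.imwrite("pics/scene1.png",cv2.resize(c["image"][y:y+110,x:x+130,::-1],None,fx=5,fy=5))
E
```

```text
{'t': np.float64(24.625), 'position': array([ 0.6264, -0.1863,  0.2156]), 'tool_rot': array([-3.1255, -0.0117, -1.3506]), 'ft_force': array([ 0.3086, -0.9457, -0.6922]), 'moment': array([ 0.0106,  0.0275, -0.0163]), 'grip_width': np.float64(0.0348), 'joint_positions': array([-3.4040e-01,  2.1690e-01,  1.1201e+00, -1.3000e-03,  1.7847e+00,
        1.0098e+00])}
[(np.int32(1057), array([186.6, 184.6])), (np.int32(309), array([506. , 354.2]))]
red z pct [0.073  0.0973 0.0988 0.0993]
bar 668 [ 0.6125884  -0.13284302] ((614.7763061523438, -133.60118103027344), (38.16237258911133, 16.55417251586914), 72.74650573730469) long-axis yaw 1.2675674
flange 1910 [array([ 611.7, -133. ]), np.float64(30.0)] z 0.06410395634351199
knob 289 [ 0.6259695  -0.18954575] ((626.1220092773438, -189.86871337890625), (18.419166564941406, 10.542211532592773), 12.520885467529297) dist 0.058260232 yaw +y 1.8025438
plate ((617.9576416015625, -157.3235626220703), (98.99972534179688, 189.36734008789062), 12.503660202026367)
tool rel to bar (tool axes mm) [-55.19522694   1.82749319  -0.67355133]
```

View pics/w28.png

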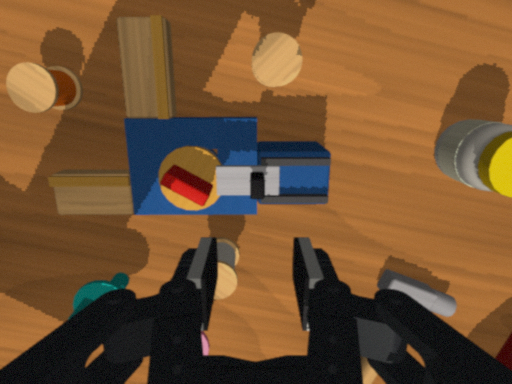

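View pics/scene1.png

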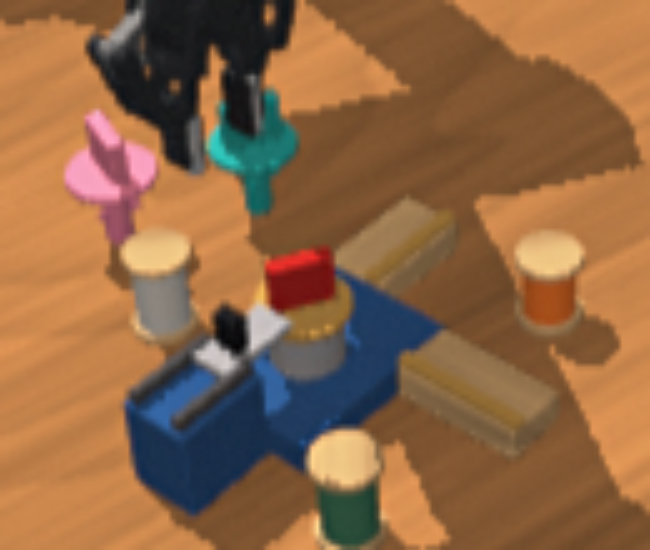

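w28 and the scene crop show the latch plate over the flange, with the knob at w28 (258,184). Between the looks the knob moved 21.4 mm, against 21.5 mm for full travel. The flange top is at 64 mm and the spools have not moved. Handing in.

```bash
python3 -c "
from workcell import ticket;print(ticket.job_done())"
```

```text
the job is handed in; nothing more can be done
None
```

The bolt is seated, the keeper latch is fully over its flange, and the job is handed in at about 25 s of the 72 s allowed.

- **Bolt:** With a loose grip I turned it counter-clockwise about 0.9 rad or a little more, until it dropped 9 mm. I then drove it clockwise until the flange met the rim, plus about 0.25 rad until it was lightly snug. The moment about the bolt's axis stayed near 0.13 N m at most, and I did not push on to the hard tight stop.
- **Latch:** I pushed the knob until it met its stop at about 8 N, then let go and rose clear.

**Last checks:**
- The flange top stands 64 mm above the table, as expected when fully down.
- The knob moved 21.4 mm by camera and sits 58 mm from the axis; 21.5 mm and 58.5 mm were expected.
- The spools beside the press look unmoved in the scene view. I compared the other bystanders only by eye in the wrist view.

No check failed. Camera positions differed by 1–2 mm between views, which is within the calibration.

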